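# Load a feed roller into a V-block fixture against its end stop

## Task

Load the feed roller into the V-block fixture for checking: lay its shaft down gently in both V notches with the long plain end towards the ball-nosed end stop, push it gently along and keep it lightly pressed on the stop for a moment so that it is surely home, without shifting the stop from its setting. Only then swing the hold-down arm over until its pad lies on the shaft; leave the solder reel, the relay and the loose battery cell where they are.

Things in the scene. Friction and masses are not known exactly. Their poses are not given: they have to be found in the camera images.
- fixture: V-block fixture, fixed: aluminium base plate 255 x 88 mm, top 14 mm above the bench, with two steel V posts and an end stop. Origin on the bench under the V axis; x runs along the axis to the end stop, z up. A shaft touching both flanks has its axis at y = 0, z = 47 mm. Posts centred at x = -76 (near) and +70 mm (far), 12 mm thick along x, 46 mm wide, top at 50 mm; free space between
- v_near (a point): point on the seated shaft axis, middle of the near V post, 47 mm above the bench; 90 degree notch, 20 mm wide at the mouth, open upwards
- v_far (a point): point on the seated shaft axis, middle of the far V post, 47 mm above the bench; same notch. Lying free, the roller slides along the notches under about 1 N; held in a gripper it can drag several newtons
- stop_bracket (a point): middle of the bracket (18 mm along x, 73 mm high with clamp screw) on the fixture's axis at x = 138, z = 47 mm. It holds the end stop, a sliding rod whose 12 mm ball nose faces the V posts. The ball's front lies somewhere from x = 93 to 117 mm: its setting is not reported, feel for it. The screw pinches it lightly: it holds below about 7 N and slips at about 9 N
- roller: loose feed roller, about 0.15 kg: steel shaft 10 mm thick, 205 mm long; rubber sleeve 24 mm thick, 50 mm long; next to it a white gear 24.6 mm across whose teeth keep it from rolling. Origin on the axis at mid-rubber (rubber x = -25 to 25 mm, gear x = -37 to -28 mm); x runs along the shaft to the long plain end, the end for the stop; y and z turn as it rolls. On the bench its axis is 12 mm high
- roller_tip (a point): centre of the end face of the roller's plain shaft end, 105 mm from the roller's origin along its x
- roller_gear_end (a point): centre of the end face of the other shaft end, 100 mm from the roller's origin against its x
- hold_down (a joint): angle (rad) of the hold-down arm beside the far V post: 0 when level with its pad on a seated shaft, 1.35 to 1.75 (upright) at the start. A stiff hinge (0.12 N m) keeps it where it is left; about 3 N at the tip move it. It turns about the fixture's x
- hold_down_tip (a point): middle of the upper side of the finger tab at the free end of the hold-down arm (tab 18 mm wide along the fixture's x, arm 14 mm; 6 to 8 mm thick). 47 mm from the hinge along the arm, 8 mm off it: with the arm level at x = 70, y = 13, z = 64 mm in the fixture's frame; with the arm upright it is on the side away from the notches
- hold_down_hinge (a point): hinge of the hold-down arm, at x = 70, y = -34, z = 56 mm in the fixture's frame. From upright the arm swings over towards the fixture's +y and comes down on the shaft; its pad meets the shaft 34 mm from the hinge
- solder_spool: loose reel of solder, 54 mm across, 30 mm high, a bystander; origin under its centre
- relay: loose small relay block, 24 x 30 x 24 mm, a bystander; origin under its centre
- cell_a: loose battery cell lying on its side, 15 x 50 x 15 mm, a bystander; origin under its centre

How it is judged:
By the outcome, as a careful person would: the job done as asked, in the order asked, and still so for the second after the job is handed in, with the robot touching nothing.
It also fails if it takes over 66 s, if anything falls off the work surface, if the arm or the gripper's body presses on something with over 40 N, if the wrist force passes 120 N, or if a joint passes its speed limit or range.

## Robot

A 6-joint arm with a two-finger parallel gripper is mounted at the origin on a cart in front of the work surface, level with it; the furniture and walls round the work are solid. World frame = base frame: x ahead of the robot, y to its left, z up, the work surface at z = 0. Lengths are in mm, angles in rad, forces in N, time in s.
With the tool pointing down it reaches from about 300 to 775 mm from the base axis. Payload 14.6 kg.
Tool frame: the origin (TCP) lies between the finger pads; the fingertips stand manip.tip_reach ahead of it and the grasp point (between the pads) lies 5 mm behind it (manip.tip_reach is the distance from the TCP to the fingertips, in mm); z points along the fingers, y is the line along which they close (so a half turn about z gives the same grasp; the last joint's range is limited). The gripper opens to 94 mm and grips with 3 to 60 N. Pads are 16 mm wide; open, the fingers measure 119 mm over their backs; the gripper's body (75 mm by 177 mm) begins 78 mm behind the grasp point.
Start: joints at [1.249, 0.3, 1.521, -0, 1.321, -0.067], TCP at [138.626, 532.233, 185.146] pointing down, gripper open.
Joint ranges: [-3.03, 3.03], [-0.79, 2.21], [0.23, 2.52], [-1.04, 4.18], [0, 3.07], [-2.55, 2.55]. Speed limits (rad/s): [2.22, 2.22, 2.57, 3.14, 3.14, 3.14].

## Interface

Orientations are given as [roll, pitch, yaw] about the fixed x, y, z axes, in that order (R = Rz(yaw) Ry(pitch) Rx(roll)).
In Python, from cell import manip gives the robot as it stands. The module is installed in compiled form; this text tells all that it offers.
- The arm moves only by the shell command python3 -m creep 'ROWS' [FORCE]. ROWS is JSON, a list of rows, each a list of 3 entries, a list of its own where there are three numbers: the opening, from -1 (shut) to 1 (fully open), then the shift along the tool's x, y, z in cm, then the turn about the tool's z in units of 5 degrees (1.0 is 5 degrees). In form: [[grip, [tx, ty, tz], roll], ...]. A call has 1 to 12 rows; each row is the pose to reach, as a shift and turn from the pose commanded when the call began, along the tool's axes at that moment; what a row does not reach only later rows make up. A row lasts 1/10 s, in which the tool goes at most 50 mm and 8.59 degrees, less where a joint would pass 70% of its speed; a pose out of reach is approached as far as the arm can. A call with a gripper value outside its range is refused whole. The fingers move at their own pace and stop on an object; FORCE is the grip in N (left out, the last holds). Time passes only in rows, so rows that repeat a pose let the fingers close. It gives the time, the measured TCP pose, the force, the opening and the grip force at its end, in the units of the state.
- manip.read_state(): the state, without advancing time (a new reading comes with each control period).
- manip.camera(name): name is "scene" or "top" or "wrist"; returns the picture (420x560x3 uint8, red, green, blue); there is no depth.
- manip.camera_params(name): a dict with "fovy" (degrees; the focal length in pixels is half the picture's height over the tangent of half this angle, whatever the lens; pixels are square), "cx", "cy" (the principal point, pixels), "origin" and "attitude" of the camera in the world. Camera axes: x right, y down, z forward; pixel columns grow to the right and rows downward; lengths in mm; the calibration is good to about 2 mm. A picture is of the moment at which its call begins: read the wrist's pose just before it. camera_params takes no time and is no camera call; for the wrist camera it gives the pose at the moment of the call.
- manip.sign_off(): hands the job in; it is judged then, once.
The state is a dict: "clock": time; "joints": joint angles; "qd": joint speeds; "effort": joint torques, N m; "eef_pos": TCP position; "eef_rot": TCP orientation; "wrist_force": force on the tool from outside, world axes, zero at the start; "moment": the same for the moment, N m; "finger_gap": finger opening in mm; "finger_force": force on a finger pad.
Only numpy, scipy, OpenCV 4.12 (cv2) and the standard library are available. Lean on these libraries where they do the work, as an engineer would, in place of code of your own. Each camera call takes 0.05 s, during which the arm holds its last target. There are 200 camera calls.

## Working session

There is one attempt and no reset: what is moved stays moved. The work goes in short steps, Python scripts to look and compute and a shell command to move; the robot and the scene stay as the last step left them, time stands still between calls to the robot, and variables do not carry over. Pictures are saved under pics/ and viewed, at most 10 in all, crops included, and the job is handed in when it is done.

```bash
mkdir -p pics; cat > h.py <<'E'
import numpy as np, cv2
from cell import manip
from scipy.spatial.transform import Rotation as R
E
python3 - <<'E'
from h import *
s=manip.read_state(); print(s, manip.tip_reach)
for n in ("scene","top","wrist"):
    print(n, manip.camera_params(n))
    im=manip.camera(n); cv2.imwrite(f"pics/{n}0.png",im[...,::-1]); np.save(f"{n}0.npy",im)
E
```

```text
{'clock': 0.0, 'joints': array([ 1.24937514e+00,  3.00483449e-01,  1.52158993e+00, -5.07247763e-06,
        1.32068265e+00, -6.65773039e-02]), 'qd': array([ 0.00025827, -0.00257503, -0.00144718,  0.00033832,  0.00030768,
        0.00132437]), 'effort': array([-5.91348726e-04, -5.31809950e+01, -3.52727580e+01,  7.08236382e-02,
        2.43831240e-02, -1.15288944e-04]), 'eef_pos': array([138.55345547, 531.96648788, 184.57582254]), 'eef_rot': array([-3.14043153e+00, -7.24950860e-05,  2.88674999e+00]), 'wrist_force': array([-0.46676269, -0.28249006, -0.46609818]), 'moment': array([-0.03127689, -0.01539354, -0.00832831]), 'finger_force': 0.0, 'finger_gap': 93.92720349025} 14.0
scene {'fovy': 44.08159979652286, 'cx': 290.7512572542096, 'cy': 203.26203836327315, 'origin': array([ 107.78075797, -746.6553874 , 1042.35457175]), 'attitude': array([-2.40242092,  0.01640021, -0.57698005])}
top {'fovy': 49.59855689904202, 'cx': 280.18504649510436, 'cy': 204.4420267616843, 'origin': array([ 380.80021207,    6.10538913, 1380.96094262]), 'attitude': array([-3.00939017, -0.00451912, -1.59583011])}
wrist {'fovy': 60.42998885573108, 'cx': 283.82366328652375, 'cy': 215.59610620254418, 'origin': array([ 73.76772336, 548.82444459, 383.20203671]), 'attitude': array([2.90574241e+00, 3.20404686e-04, 1.31458332e+00])}
```

```bash
python3 -c "
import cv2,numpy as np
a=cv2.imread('pics/top0.png');print(a.shape)"
```

```text
(420, 560, 3)
```

View pics/top0.png

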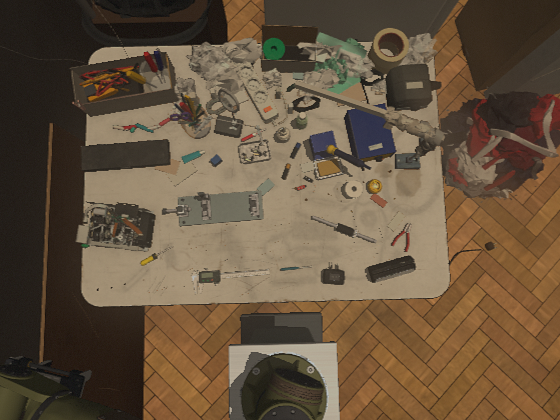

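View pics/scene0.png

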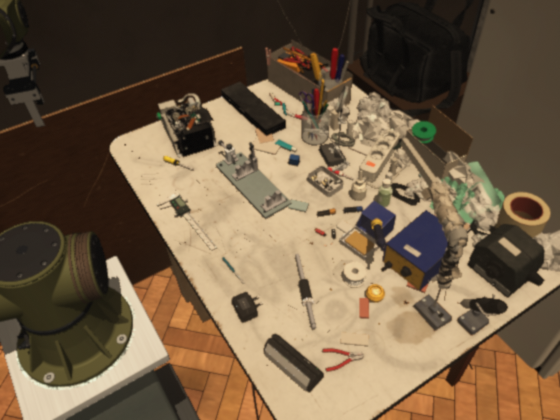

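The top view shows the fixture at about (170–263, 190–225) with its stop on the left (+y) and the roller at (310–375, 217–242). I'll enlarge both.

```bash
python3 - <<'E'
import cv2,numpy as np
t=cv2.imread('pics/top0.png'); s=cv2.imread('pics/scene0.png')
z=lambda im,x,y,w,h,k: cv2.resize(im[y:y+h,x:x+w],None,fx=k,fy=k,interpolation=cv2.INTER_CUBIC)
a=z(t,155,182,115,50,3.45*1); a=cv2.resize(z(t,158,182,115,60,4),(400,209)); 
A=cv2.resize(t[180:235,160:270],(400,200),interpolation=cv2.INTER_CUBIC)
A=cv2.resize(t[180:240,160:270],(550,300),interpolation=cv2.INTER_CUBIC)
B=cv2.resize(t[205:255,300:350+40],(250*9//5*1,250),interpolation=cv2.INTER_CUBIC) if 0 else cv2.resize(t[210:250,305:381],(380,200),interpolation=cv2.INTER_CUBIC)
C=cv2.resize(s[250:330,290:320],(150,400),interpolation=cv2.INTER_CUBIC) if 0 else None
D=cv2.resize(s[135:220,210:310],(400,340),interpolation=cv2.INTER_CUBIC)
E=cv2.resize(s[250:330,285:325],(150,300),interpolation=cv2.INTER_CUBIC)
o=np.zeros((600,800,3),np.uint8)
A=cv2.resize(t[180:240,160:270],(440,240),interpolation=cv2.INTER_CUBIC)
o[:240,:440]=A; o[:190,440:800]=cv2.resize(t[210:248,305:377],(360,190),interpolation=cv2.INTER_CUBIC)
o[245:585,:400]=D; o[240:600,440:620]=cv2.resize(s[250:330,285:325],(180,360),interpolation=cv2.INTER_CUBIC)
cv2.imwrite('pics/z0.png',o)
E
```

```text
(no output)
```

View pics/z0.png

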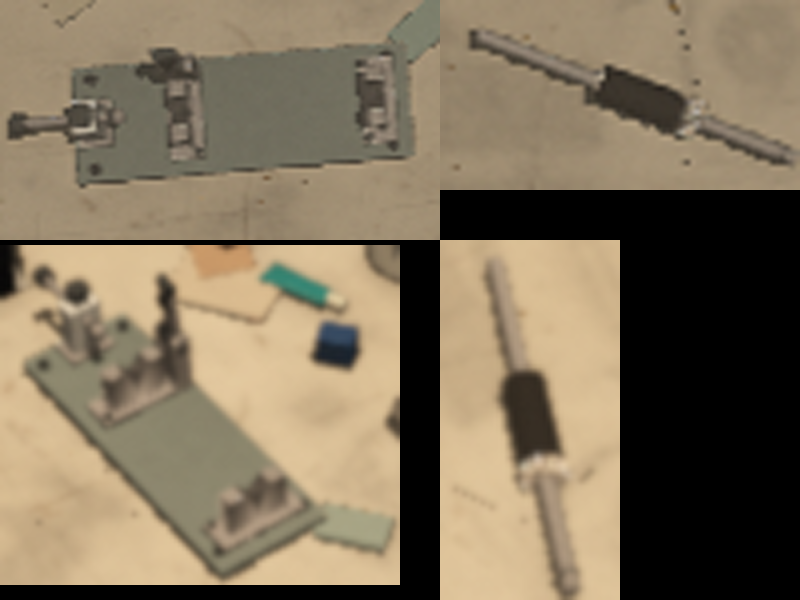

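View pics/wrist0.png

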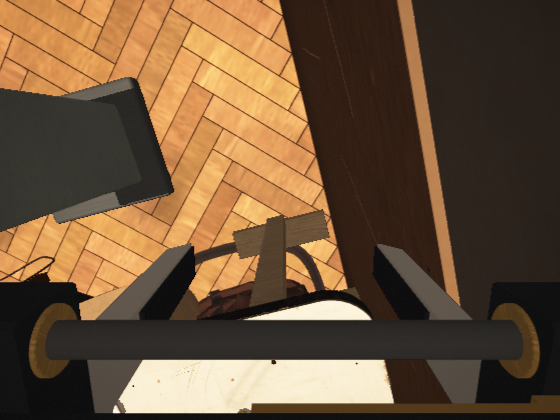

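The zooms show the roller's plain end at top px ≈ (311, 218) and the gear end at ≈ (376, 241), so its direction already roughly matches the fixture. The plate corners are at about (178,198), (180,226), (263,219) and (261,190), with the hold-down upright on the far side. The wrist view shows nothing useful from here.

```bash
cat >> h.py <<'E'
def ray(n,uv,p=None):
    p=p or manip.camera_params(n); f=210/np.tan(np.radians(p["fovy"])/2)
    d=np.array([(uv[0]-p["cx"])/f,(uv[1]-p["cy"])/f,1.]); d=R.from_euler('xyz',p["attitude"]).apply(d)
    return np.array(p["origin"]),d
def onz(n,uv,z,p=None):
    o,d=ray(n,uv,p); return o+d*(z-o[2])/d[2]
def goal(xy,yaw,z):
    "shift (cm, tool axes) and turn (5 deg) from present measured pose"
    s=manip.read_state(); r=R.from_euler('xyz',s["eef_rot"]); d=np.array([*xy,z])-s["eef_pos"]
    tz=-(yaw-s["eef_rot"][2]); tz=(tz+np.pi/2)%np.pi-np.pi/2
    return r.inv().apply(d)/10, np.degrees(tz)/5
E
python3 - <<'E'
from h import *
for n,pts in {"top":dict(tip=(311,217.6),gear=(376,241.4)),"scene":dict(tip=(294.5,254.5),gear=(313,325))}.items():
    q={k:onz(n,v,12) for k,v in pts.items()}; d=q["tip"]-q["gear"]
    print(n,{k:v.round(1) for k,v in q.items()},np.linalg.norm(d),np.degrees(np.arctan2(d[1],d[0])))
im=cv2.cvtColor(np.load("top0.npy"),cv2.COLOR_RGB2HSV); 
print(im[205,230],im[215,200],im[240,230])
sub=np.load("top0.npy").astype(int)
m=((sub[...,0]-sub[...,2])<8).astype(np.uint8)*255; m[:185]=0;m[232:]=0;m[:,:176]=0;m[:,264:]=0
m=cv2.morphologyEx(m,cv2.MORPH_OPEN,np.ones((3,3)))
c=max(cv2.findContours(m,0,2)[0],key=cv2.contourArea); r=cv2.minAreaRect(c); print(r)
b=cv2.boxPoints(r); w=[onz("top",p,14) for p in b]; print(b,np.round(w,1),[np.linalg.norm(w[i]-w[i-1]) for i in range(4)])
c=[onz("top",p,14) for p in [(178.2,197.5),(179.8,226.5),(263,218.8),(261,190)]]
print(np.round(c,1),[np.linalg.norm(c[i]-c[i-1]) for i in range(4)])
E
```

```text
top {'tip': array([520.2, -96.9,  12. ]), 'gear': array([ 443.4, -290. ,   12. ])} 207.8242439632206 68.33234966689834
scene {'tip': array([520.5, -98.6,  12. ]), 'gear': array([ 448.1, -283.1,   12. ])} 198.21234803082658 68.5815730776217
[ 25  44 110] [ 27  41 113] [ 18  71 144]Traceback (most recent call last):
  File "<stdin>", line 10, in <module>
ValueError: max() iterable argument is empty
```

```bash
sed -i 's|; tz=(tz+np.pi/2)%np.pi-np.pi/2|; tz=(tz+np.pi)%(2*np.pi)-np.pi|' h.py
python3 - <<'E'
from h import *
c=np.array([onz("top",p,14) for p in [(178.2,197.5),(179.8,226.5),(263,218.8),(261,190)]])
print(np.round(c,1),[np.linalg.norm(c[i]-c[i-1]).round(1) for i in range(4)])
a=(c[0]+c[1]-c[2]-c[3])/2; yaw=np.arctan2(a[1],a[0]); print(c.mean(0),np.degrees(yaw))
print(goal(c.mean(0)[:2]+[0,0],yaw,260), goal((482,-195),np.radians(68.4),230))
E
```

```text
[[591.2 304.5  14. ]
 [502.8 299.3  14. ]
 [519.9  48.4  14. ]
 [608.2  52.7  14. ]] [np.float64(252.4), np.float64(88.6), np.float64(251.5), np.float64(88.4)]
[555.50263132 176.21936509  14.        ] 93.88063148826721
(array([-49.31641931, -23.93185216,  -7.50765893]), np.float64(14.304427221522499)) (array([-51.55905206, -61.70538158,  -4.47523222]), np.float64(19.400553519175944))
```

```bash
python3 -m creep '[[1,[-48.4,-21.1,-11.5],14.3],[1,[-48.4,-21.1,-11.5],14.3],[1,[-48.4,-21.1,-11.5],14.3],[1,[-48.4,-21.1,-11.5],14.3],[1,[-48.4,-21.1,-11.5],14.3],[1,[-48.4,-21.1,-11.5],14.3],[1,[-48.4,-21.1,-11.5],14.3],[1,[-48.4,-21.1,-11.5],14.3],[1,[-48.4,-21.1,-11.5],14.3],[1,[-48.4,-21.1,-11.5],14.3],[1,[-48.4,-21.1,-11.5],14.3],[1,[-48.4,-21.1,-11.5],14.3]]'
python3 -m creep '[[1,[0,0,0],0],[1,[0,0,0],0],[1,[0,0,0],0],[1,[0,0,0],0]]'
python3 - <<'E'
from h import *
import pickle
p=manip.camera_params("wrist"); im=manip.camera("wrist"); np.save("w1.npy",im); pickle.dump(p,open("w1.pkl","wb"))
cv2.imwrite("pics/w1.png",cv2.resize(im[...,::-1],(800,600),interpolation=cv2.INTER_CUBIC)); print(p)
E
```

```text
clock: 1.35
eef_pos: [556.5, 202.9, 300.0]
eef_rot: [3.142, 0.001, 1.635]
wrist_force: [0.6, -0.1, -0.6]
finger_gap: 93.8
finger_force: 0.0
clock: 1.75
eef_pos: [553.2, 206.8, 300.3]
eef_rot: [3.141, -0.0, 1.64]
wrist_force: [0.0, -0.1, -0.1]
finger_gap: 93.7
finger_force: 0.0
{'fovy': 60.42998885573108, 'cx': 283.82366328652375, 'cy': 215.59610620254418, 'origin': array([548.91595488, 273.68675896, 498.84539642]), 'attitude': array([ 2.90638574e+00, -3.45858105e-04,  6.79630303e-02])}
```

View pics/w1.png

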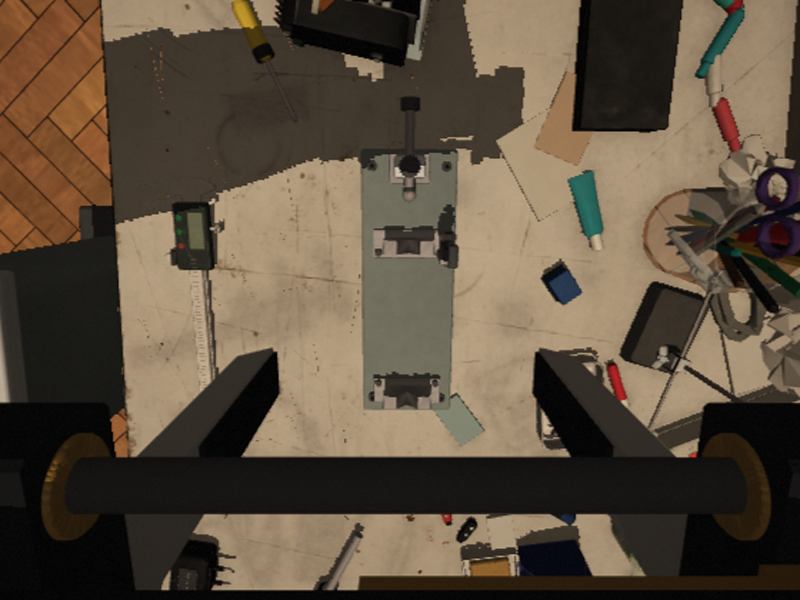

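The wrist view shows the fixture squarely, at 800-px scale: plate corners (363,151), (457,150), (448,410), (363,410), ball nose near (409,195), far V near (408,242), near V near (407,390). Nothing loose is on it. I'll enlarge it for sub-pixel marks.

```bash
python3 - <<'E'
from h import *
im=np.load("w1.npy")[...,::-1]
a=cv2.resize(im[100:190,250:325],(500,600),interpolation=cv2.INTER_CUBIC)
b=cv2.resize(im[255:292,255:317],(300,180),interpolation=cv2.INTER_CUBIC)
o=np.zeros((600,800,3),np.uint8); o[:,:500]=a; o[:180,500:]=b
o=cv2.convertScaleAbs(o,alpha=1.5); cv2.imwrite("pics/z1.png",o)
E
```

```text
(no output)
```

View pics/z1.png

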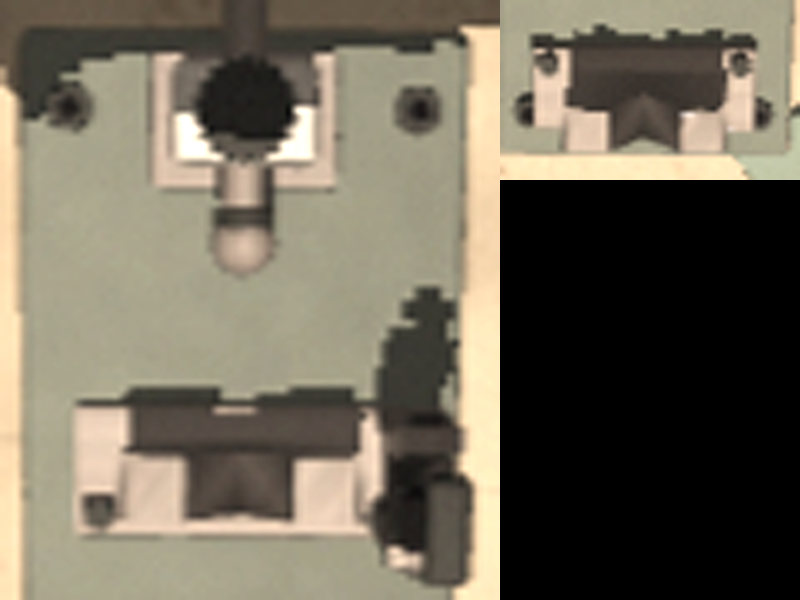

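The zoom shows far-V mouth centre at zoom (239,487), near-V at (644,130), ball-nose centre at (243,243), and the hold-down tab at (447,530).

```bash
python3 - <<'E'
from h import *
import pickle
p=pickle.load(open("w1.pkl","rb"))
far=onz("w",(285.35,172.55),50,p); near=onz("w",(284.3,281.2),50,p); ball=onz("w",(285.95,135.95),47,p)
a=far-near; L=np.linalg.norm(a); ux=a/L; yaw=np.arctan2(a[1],a[0])
o=near+ux*(76+(L-146)/2); o[2]=0
print(far,near,L,np.degrees(yaw),o,"ballfront",(ball-o)@ux-6, np.cross(ux,ball-o)[2])
for q in [(363,151),(457,150),(448,410),(363,410)]:
    w=onz("w",np.array(q)/1.4286-.2,14,p)-o; print(w@ux,np.cross(ux,w)[2])
print(goal((482,-195),np.radians(68.4),230))
E
```

```text
[554.52978054 221.46667237  50.        ] [563.14277434  76.35045299  50.        ] 145.37159553844762 93.39665646067556 [558.65853308 151.90329254   0.        ] ballfront 108.11583784827145 -0.31816937629898234
151.48413222825366 41.15632986184448
153.08534784486636 -43.585687826049394
-99.92232713634704 -42.503112831672716
-100.6581529593948 43.84399053450767
(array([-39.58088418,  -9.8949158 ,   7.02622951]), np.float64(5.113014343053923))
```

```bash
python3 -m creep '[[1,[-39.6,-9.9,7],5.1],[1,[-39.6,-9.9,7],5.1],[1,[-39.6,-9.9,7],5.1],[1,[-39.6,-9.9,7],5.1],[1,[-39.6,-9.9,7],5.1],[1,[-39.6,-9.9,7],5.1],[1,[-39.6,-9.9,7],5.1],[1,[-39.6,-9.9,7],5.1],[1,[-39.6,-9.9,7],5.1],[1,[-39.6,-9.9,7],5.1],[1,[-39.6,-9.9,7],5.1],[1,[-39.6,-9.9,7],5.1]]'
python3 -m creep '[[1,[0,0,0],0],[1,[0,0,0],0],[1,[0,0,0],0]]'
python3 - <<'E'
from h import *
import pickle
p=manip.camera_params("wrist"); im=manip.camera("wrist"); np.save("w2.npy",im); pickle.dump(p,open("w2.pkl","wb"))
cv2.imwrite("pics/w2.png",cv2.resize(im[...,::-1],(800,600),interpolation=cv2.INTER_CUBIC))
E
```

```text
clock: 3.0
eef_pos: [482.5, -194.4, 230.6]
eef_rot: [3.141, -0.0, 1.196]
wrist_force: [-0.1, -0.2, 0.7]
finger_gap: 94.1
finger_force: 0.0
clock: 3.3
eef_pos: [482.1, -195.3, 230.3]
eef_rot: [3.141, -0.0, 1.195]
wrist_force: [-0.2, 0.3, 0.1]
finger_gap: 93.9
finger_force: 0.0
```

View pics/w2.png

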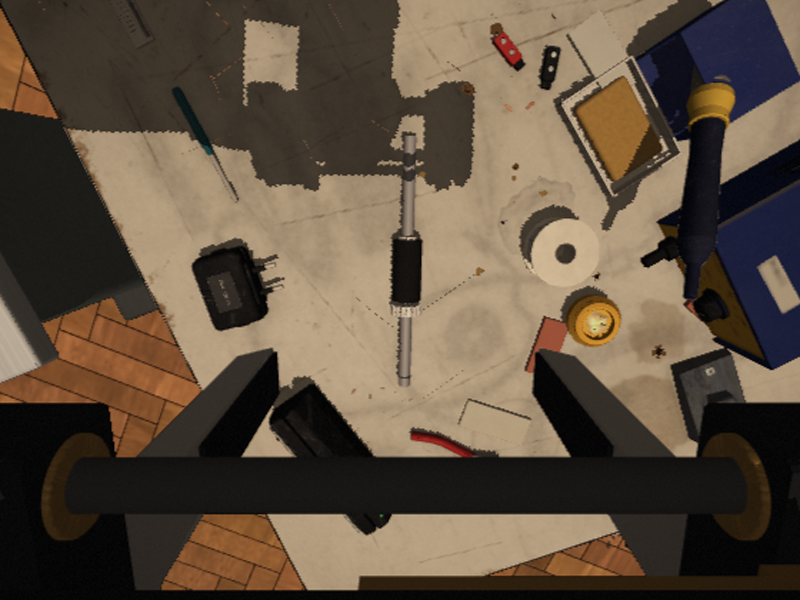

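The wrist view shows the roller, with its plain tip at (409.5,134), gear end at (404.5,385) and rubber rows 236–303 (800-px scale). The reel is at (565,250), well clear of the fingers.

```bash
python3 - <<'E'
from h import *
import pickle
p=pickle.load(open("w2.pkl","rb")); k=1.4286
t=onz("w",np.array([409.5,134])/k-.2,12,p); g=onz("w",np.array([404.5,385])/k-.2,12,p)
r1=onz("w",np.array([407.5,236])/k-.2,20,p); r2=onz("w",np.array([406,303])/k-.2,20,p)
im=cv2.cvtColor(np.load("w2.npy"),cv2.COLOR_RGB2GRAY); m=np.zeros_like(im); m[160:220,270:300]=(im[160:220,270:300]<45)*255
c=max(cv2.findContours(m,0,2)[0],key=cv2.contourArea); print(cv2.minAreaRect(c))
d=t-g; L=np.linalg.norm(d); yaw=np.arctan2(d[1],d[0]); o=g+d/L*(100+(L-205)/2)
print(t,g,L,np.degrees(yaw),o,(r1+r2)/2)
print(goal(o[:2],yaw,60),goal(o[:2],yaw,17))
E
```

```text
((284.0, 189.5), (45.0, 20.0), 90.0)
[524.02346343 -98.66747407  12.        ] [ 444.38499342 -288.68816295   12.        ] 206.03433721067626 67.26123725096285 [ 483.23790321 -195.98351051   12.        ] [ 483.56194204 -194.99404665   20.        ]
(array([-9.65928792e-03,  1.24511093e-01,  1.70211464e+01]), np.float64(0.2345286686090267)) (array([-9.55086933e-03,  1.24130946e-01,  2.13211464e+01]), np.float64(0.2345286686090267))
```

```bash
python3 -m creep '[[1,[0,0.12,5],0.2],[1,[0,0.12,10],0.2],[1,[0,0.12,14],0.2],[1,[0,0.12,17],0.2],[1,[0,0.12,19],0.2],[1,[0,0.12,20.5],0.2],[1,[0,0.12,21.3],0.2],[1,[0,0.12,21.3],0.2],[1,[0,0.12,21.3],0.2]]' 15
python3 -m creep '[[-1,[0,0,0],0],[-1,[0,0,0],0],[-1,[0,0,0],0],[-1,[0,0,0],0],[-1,[0,0,0],0],[-1,[0,0,0],0],[-1,[0,0,0],0],[-1,[0,0,0],0],[-1,[0,0,0],0],[-1,[0,0,0],0],[-1,[0,0,0],0],[-1,[0,0,0],0]]' 15
```

```text
clock: 4.25
eef_pos: [483.5, -196.3, 17.8]
eef_rot: [3.141, 0.0, 1.176]
wrist_force: [0.8, -0.5, -0.2]
finger_gap: 94.1
finger_force: 0.0
clock: 5.45
eef_pos: [483.1, -196.2, 17.1]
eef_rot: [-3.142, -0.0, 1.176]
wrist_force: [-0.1, -1.1, -0.6]
finger_gap: 1.7
finger_force: 0.0
```

```bash
python3 - <<'E'
from h import *
print(manip.read_state())
im=manip.camera("wrist"); t=manip.camera("top")
o=np.zeros((600,800,3),np.uint8); o[:420,:560]=im[...,::-1]; o[420:600,:360]=cv2.resize(t[205:255,295:395][...,::-1],(360,180),interpolation=cv2.INTER_CUBIC)
cv2.imwrite("pics/c3.png",o)
E
```

```text
{'clock': 5.45, 'joints': array([-4.55999099e-01,  4.43993277e-01,  1.75536880e+00, -2.43757548e-06,
        9.42285900e-01, -6.15937176e-02]), 'qd': array([ 4.71381180e-04,  5.22745168e-04, -3.78669032e-05,  2.38900267e-03,
       -2.33914296e-03, -9.25009389e-04]), 'effort': array([-1.49658215e-03, -5.41404498e+01, -2.81577587e+01,  5.94129623e-02,
        2.09881528e-02,  4.74235749e-04]), 'eef_pos': array([ 483.09187873, -196.18007771,   17.12983196]), 'eef_rot': array([-3.14153731e+00, -1.43770890e-06,  1.17639238e+00]), 'wrist_force': array([-0.13226579, -1.05538142, -0.63736187]), 'moment': array([-0.08327126,  0.09282626, -0.04542212]), 'finger_force': 0.0, 'finger_gap': 1.6956461498201412}
```

View pics/c3.png

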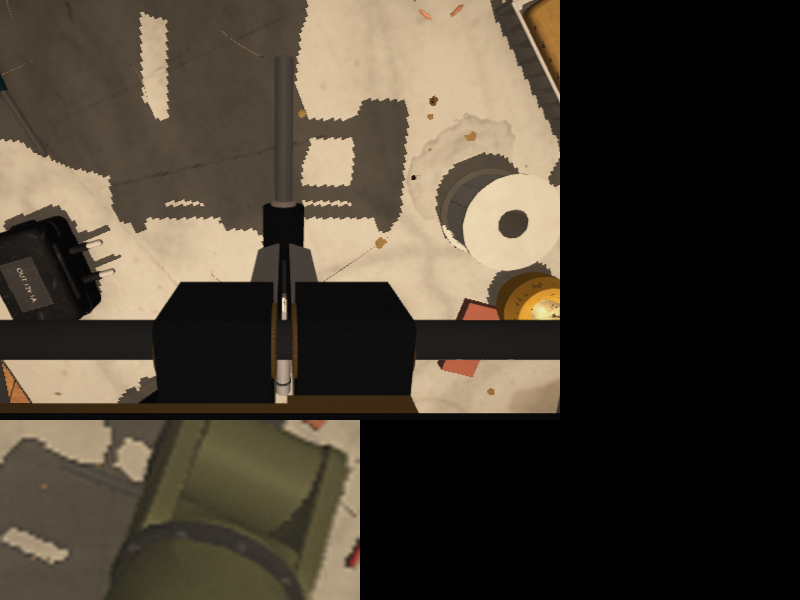

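The view shows the fingers shut on the roller's line, with the plain tip at (285,57) and the rubber's front edge at (284,205). I'll check where the roller really is.

```bash
python3 - <<'E'
from h import *
p=manip.camera_params("wrist"); print(p["origin"])
e=manip.read_state()["eef_pos"]; ux=np.array([np.cos(1.1764),np.sin(1.1764),0])
for n,uv,z in (("tip",(285,57),12),("tip@24",(285,57),30),("rub",(284,205),24),("rub12",(284,205),12),("gearend",(283,397),12)):
    w=onz("w",uv,z,p); print(n,w.round(1),(w-e)@ux,np.cross(ux,w-e)[2])
for (u1,u2,z,n) in ((264,304,12,"rubber w"),(275.5,294,12,"shaft w"),(251,317,17,"fingers")):
    print(n,np.linalg.norm(onz("w",(u1,225),z,p)-onz("w",(u2,225),z,p)))
E
```

```text
[ 509.4120954  -134.32654656  215.69487723]
tip [ 524.2 -100.5   12. ] 104.10928815528689 -1.1469433229719854
tip@24 [ 522.9 -103.5   30. ] 100.85074311533762 -1.0898125753585077
rub [ 494.  -171.3   24. ] 27.201151869293053 -0.5149703347284316
rub12 [ 493.1 -173.6   12. ] 24.695094563598374 -0.515880554957306
gearend [ 442.6 -292.8   12. ] -104.80508358543965 0.31681438282655705
rubber w 23.381332587684494
shaft w 10.813860640512003
fingers 37.63221377021279
```

```bash
python3 -m creep '[[-1,[0,0,-1],0],[-1,[0,0,-2],0],[-1,[0,0,-4],0],[-1,[0,0,-4],0],[-1,[0,0,-4],0],[-1,[0,0,-4],0]]'
python3 - <<'E'
from h import *
p=manip.camera_params("wrist"); im=manip.camera("wrist"); s=manip.read_state(); print(s["wrist_force"],s["finger_gap"],s["finger_force"])
cv2.imwrite("pics/c4.png",im[...,::-1])
g=cv2.cvtColor(im,cv2.COLOR_RGB2GRAY); 
for v in (60,80,100,120,150): print(v, g[v,270:300])
def proj(w):
    f=210/np.tan(np.radians(p["fovy"])/2); c=R.from_euler('xyz',p["attitude"]).inv().apply(np.array(w)-p["origin"]); return c[:2]/c[2]*f+[p["cx"],p["cy"]]
e=s["eef_pos"]; yw=s["eef_rot"][2]; ux=np.array([np.cos(yw),np.sin(yw),0])
for z in (12,52): 
    t=e+ux*104.5; t[2]=z; print("tip at z",z,proj(t))
for x in(8,):
  for dz in (-14,-5,5,20,60):
    t=e+ux*x+[0,0,dz]; print(x,dz,proj(t))
E
```

```text
clock: 6.15
eef_pos: [482.8, -196.1, 56.7]
eef_rot: [-3.141, -0.0, 1.176]
wrist_force: [-0.1, -0.1, 0.9]
finger_gap: 0.4
finger_force: 0.0
[-0.4499083   0.31088081 -0.29213158] 0.47594118769624455 0.0
60 [ 67  66  67  66  66  68  67  66  67  66  67  68  67  66  68  69  69  69
 148 171 179 182 183 183 184 184 184 186 187 187]
80 [ 67  67  67  67  68  68  58  50  50  55  58  61  62  65  68  66  64  61
  61  58  62  91 136 174 183 184 185 187 188 189]
100 [ 68  68  68  69  69  72  62  52  52  55  57  61  62  66  67  66  64  61
  60  58  55  51  68  76  76  74  75  74  73 156]
120 [66 66 66 67 68 68 61 53 52 54 57 61 63 66 67 65 65 60 58 57 56 56 69 74
 74 72 74 74 78 75]
150 [ 68  67  68  67  67  68  60  52  52  55  58  60  63  67  67  65  62  61
  59  58  54  58 150 181 187 189 188 189 189 190]
tip at z 12 [282.93110147  68.49176426]
tip at z 52 [282.6849244   55.99631913]
8 -14 [283.08139712 228.70536966]
8 -5 [283.03821624 232.81679106]
8 5 [282.98585203 237.80259382]
8 20 [282.89712436 246.2507052 ]
8 60 [282.57538893 276.88440426]
```

View pics/c4.png

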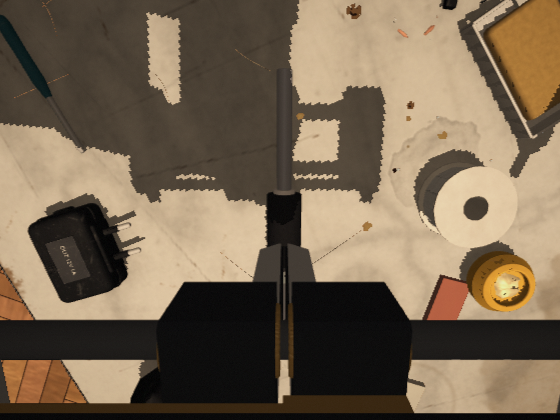

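Both views show the roller still on the bench and the fingers closing above it. The visible fingertips (row 245) lie about 19 mm *behind* the reported TCP, not 14 mm ahead of it. I'll reopen and go lower in guarded steps.

```bash
python3 -m creep '[[1,[0,0,0],0],[1,[0,0,0],0],[1,[0,0,0],0],[1,[0,0,0],0],[1,[0,0,0],0],[1,[0,0,0],0],[1,[0,0,2],0],[1,[0,0,4],0],[1,[0,0,4.5],0],[1,[0,0,5],0],[1,[0,0,5],0]]' 15
python3 -m creep '[[1,[0,0,0.4],0],[1,[0,0,0.8],0],[1,[0,0,1.1],0],[1,[0,0,1.1],0]]'
python3 -m creep '[[1,[0,0,0.2],0],[1,[0,0,0.3],0],[1,[0,0,0.3],0]]'
python3 -m creep '[[1,[0,0,0.2],0],[1,[0,0,0.3],0],[1,[0,0,0.3],0]]'
```

```text
clock: 7.3
eef_pos: [483.2, -196.2, 7.3]
eef_rot: [-3.142, 0.0, 1.176]
wrist_force: [-0.6, 0.0, -0.4]
finger_gap: 85.1
finger_force: 0.0
clock: 7.7
eef_pos: [482.9, -196.1, -4.2]
eef_rot: [-3.141, -0.0, 1.176]
wrist_force: [-0.2, 0.4, -0.6]
finger_gap: 93.7
finger_force: 0.0
clock: 8.0
eef_pos: [483.1, -196.2, -6.9]
eef_rot: [-3.141, -0.0, 1.176]
wrist_force: [-0.2, 0.0, 0.2]
finger_gap: 93.9
finger_force: 0.0
clock: 8.3
eef_pos: [483.0, -196.2, -10.0]
eef_rot: [-3.141, 0.0, 1.176]
wrist_force: [0.3, 0.0, 0.0]
finger_gap: 94.1
finger_force: 0.0
```

```bash
python3 -m creep '[[1,[0,0,0.2],0],[1,[0,0,0.4],0],[1,[0,0,0.4],0]]'
python3 -m creep '[[-1,[0,0,0],0],[-1,[0,0,0],0],[-1,[0,0,0],0],[-1,[0,0,0],0],[-1,[0,0,0],0],[-1,[0,0,0],0],[-1,[0,0,0],0],[-1,[0,0,0],0],[-1,[0,0,0],0],[-1,[0,0,0],0]]' 15
```

```text
clock: 8.6
eef_pos: [482.9, -196.1, -14.2]
eef_rot: [-3.141, -0.0, 1.176]
wrist_force: [-0.4, 0.4, 0.7]
finger_gap: 94.1
finger_force: 0.0
clock: 9.6
eef_pos: [483.1, -196.2, -13.8]
eef_rot: [-3.142, 0.0, 1.176]
wrist_force: [-0.3, 0.2, 0.7]
finger_gap: 23.4
finger_force: 15.0
```

```bash
python3 -m creep '[[-1,[0,0,-1],0],[-1,[0,0,-3],0],[-1,[0,0,-6],0],[-1,[0,0,-10],0],[-1,[0,0,-13.5],0],[-1,[0,0,-13.5],0],[-1,[0,0,-13.5],0]]'
python3 - <<'E'
from h import *
print(goal((559.25,141.9),np.radians(93.4),120))
E
```

```text
clock: 10.3
eef_pos: [483.1, -196.2, 121.7]
eef_rot: [3.14, 0.0, 1.176]
wrist_force: [-0.3, 0.4, -2.0]
finger_gap: 23.7
finger_force: 15.0
(array([34.13965368, -5.96419436,  0.15746759]), np.float64(-5.200097277861607))
```

```bash
python3 -m creep '[[-1,[2,-0.4,0],-0.3],[-1,[5,-0.9,0],-0.8],[-1,[9,-1.6,0],-1.4],[-1,[13,-2.3,0],-2],[-1,[17,-3,0],-2.6],[-1,[21,-3.7,0],-3.2],[-1,[25,-4.4,0],-3.9],[-1,[29,-5.1,0],-4.5],[-1,[32,-5.6,0],-4.9],[-1,[33.5,-5.9,0],-5.1],[-1,[34.1,-6,0],-5.2],[-1,[34.1,-6,0],-5.2]]'
python3 -m creep '[[-1,[0,0,0],0],[-1,[0,0,0],0],[-1,[0,0,0],0]]'
python3 - <<'E'
from h import *
print(goal((559.25,141.9),np.radians(93.4),60))
p=manip.camera_params("wrist"); im=manip.camera("wrist"); s=manip.read_state()
cv2.imwrite("pics/c5.png",im[...,::-1])
def proj(w):
    f=210/np.tan(np.radians(p["fovy"])/2); c=R.from_euler('xyz',p["attitude"]).inv().apply(np.array(w)-p["origin"]); return (c[:2]/c[2]*f+[p["cx"],p["cy"]]).round(1)
o=np.array([558.66,151.9,0]); u=np.array([np.cos(1.630),np.sin(1.630),0])
e=s["eef_pos"]; yw=s["eef_rot"][2]; v=np.array([np.cos(yw),np.sin(yw),0])
print("far V top",proj(o+70*u+[0,0,50]),"ball",proj(o+108*u+[0,0,47]))
print("roller tip",proj(e+105*v+[0,0,25.8]),"shaft at rubber end",proj(e+25*v+[0,0,25.8]))
E
```

```text
clock: 11.5
eef_pos: [558.4, 141.3, 120.4]
eef_rot: [-3.14, 0.0, 1.63]
wrist_force: [-0.4, -0.1, -2.1]
finger_gap: 23.2
finger_force: 15.0
clock: 11.8
eef_pos: [558.8, 140.8, 121.3]
eef_rot: [3.142, 0.0, 1.629]
wrist_force: [0.2, 0.1, -1.5]
finger_gap: 23.3
finger_force: 15.0
(array([0.10231805, 0.0550002 , 6.12523959]), np.float64(-0.01417217080447552))
far V top [283.8 109.1] ball [283.7  53. ]
roller tip [282.8  40.2] shaft at rubber end [283.1 216.5]
```

View pics/c5.png

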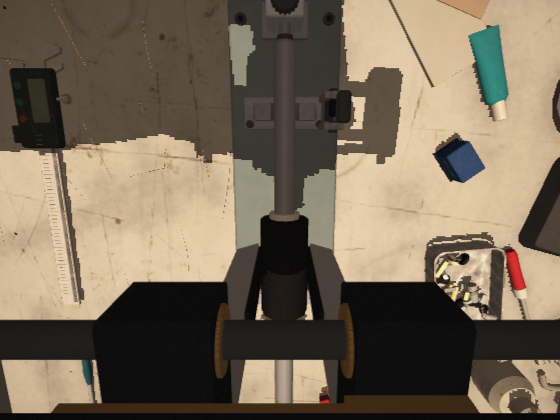

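The roller hangs straight in the gripper, with its tip at (285.5,38), centred over the far post at row 110. The post's line is about 1 mm to its left, so I'll nudge and descend under force watch. That was my last picture, so only numbers from here.

```bash
python3 -m creep '[[-1,[0.1,-0.06,1.5],0],[-1,[0.1,-0.06,4],0],[-1,[0.1,-0.06,6.5],0],[-1,[0.1,-0.06,8],0],[-1,[0.1,-0.06,8.8],0],[-1,[0.1,-0.06,8.8],0],[-1,[0.1,-0.06,8.8],0]]'
python3 -m creep '[[-1,[0,0,0.1],0],[-1,[0,0,0.2],0],[-1,[0,0,0.3],0],[-1,[0,0,0.4],0],[-1,[0,0,0.4],0]]'
python3 - <<'E'
from h import *
for i in range(3):
    im=manip.camera("top"); s=manip.read_state(); print(s["eef_pos"].round(1),s["wrist_force"].round(2),s["moment"].round(3))
E
```

```text
clock: 12.55
eef_pos: [558.6, 142.7, 34.1]
eef_rot: [3.14, -0.0, 1.63]
wrist_force: [0.8, 0.1, -1.7]
finger_gap: 23.5
finger_force: 15.0
clock: 13.05
eef_pos: [558.0, 142.6, 29.1]
eef_rot: [-3.141, 0.0, 1.63]
wrist_force: [0.2, -0.1, -1.3]
finger_gap: 23.6
finger_force: 15.0
[558.1 142.6  29.1] [ 0.31  0.31 -1.18] [-0.03   0.064 -0.02 ]
[558.1 142.6  29.2] [ 0.52 -0.22 -1.65] [-0.081  0.078 -0.036]
[558.1 142.6  29.2] [ 0.23  0.08 -2.14] [-0.117  0.06   0.016]
```

```bash
for i in 1 2; do python3 -m creep '[[-1,[0,0,0.1],0],[-1,[0,0,0.2],0],[-1,[0,0,0.2],0]]' | sed -n '2p;4p'; done
for i in 1 2; do python3 -m creep '[[-1,[0,0,0.1],0],[-1,[0,0,0.1],0]]' | sed -n '2p;4p'; done
```

```text
eef_pos: [558.0, 142.6, 26.9]
wrist_force: [-0.5, -0.5, -2.1]
eef_pos: [558.0, 142.6, 24.9]
wrist_force: [0.4, 0.1, -2.2]
eef_pos: [558.0, 142.6, 24.0]
wrist_force: [-0.4, 0.1, -1.6]
eef_pos: [558.0, 142.6, 23.0]
wrist_force: [-1.1, -0.9, -2.1]
```

```bash
python3 -m creep '[[-1,[0,0,0.05],0],[-1,[0,0,0.1],0],[-1,[0,0,0.1],0]]' | sed -n '2p;4p'
python3 -m creep '[[-1,[0,0,0.05],0],[-1,[0,0,0.05],0]]' | sed -n '2p;4p'
python3 - <<'E'
from h import *
for i in range(3):
    im=manip.camera("top"); s=manip.read_state(); print(s["eef_pos"].round(1),s["wrist_force"].round(2),s["moment"].round(3))
E
```

```text
eef_pos: [558.1, 142.6, 22.1]
wrist_force: [-0.0, -0.1, -2.0]
eef_pos: [558.3, 142.7, 21.8]
wrist_force: [1.9, -0.3, 0.3]
[558.3 142.7  21.8] [ 1.13  0.77 -0.5 ] [-0.054 -0.141  0.05 ]
[558.3 142.7  21.8] [1.63 0.99 0.66] [-0.072 -0.227 -0.074]
[558.3 142.7  21.8] [0.91 0.21 0.4 ] [ 0.004 -0.222  0.007]
```

```bash
python3 -m creep '[[-1,[0,0.04,0],0],[-1,[0,0.04,0.03],0],[-1,[0,0.04,0.04],0],[-1,[0,0.04,0.04],0]]' | sed -n '2p;4p'
python3 - <<'E'
from h import *
for i in range(3):
    im=manip.camera("top"); s=manip.read_state(); print(s["eef_pos"].round(2),s["wrist_force"].round(2),s["moment"].round(3))
E
```

```text
eef_pos: [558.7, 142.7, 21.4]
wrist_force: [1.7, -1.1, 1.5]
[558.69 142.67  21.42] [ 1.67 -0.83  0.36] [ 0.002 -0.232 -0.01 ]
[558.68 142.68  21.39] [ 1.17 -0.15  1.59] [-0.062 -0.223  0.012]
[558.64 142.69  21.38] [1.5  0.63 1.8 ] [-0.026 -0.232  0.001]
```

```bash
python3 -m creep '[[-1,[0,0.05,0],0],[-1,[0,0.05,0.02],0],[-1,[0,0.05,0.04],0],[-1,[0,0.05,0.04],0]]' | sed -n '2p;4p'
python3 - <<'E'
from h import *
for i in range(3):
    im=manip.camera("top"); s=manip.read_state(); print(s["eef_pos"].round(2),s["wrist_force"].round(2),s["moment"].round(3))
E
```

```text
eef_pos: [559.1, 142.7, 21.0]
wrist_force: [2.1, 0.4, 1.9]
[559.11 142.7   20.96] [ 0.71 -0.65  2.76] [-0.022 -0.153  0.074]
[559.11 142.71  20.95] [ 1.12 -0.26  2.53] [-0.078 -0.249  0.062]
[559.1  142.72  20.94] [2.18 0.52 2.66] [-0.041 -0.254  0.058]
```

```bash
python3 -m creep '[[-1,[0,0.03,0],0],[-1,[0,0.03,0],0],[-0.4,[0,0.03,0],0],[-0.4,[0,0.03,0],0],[-0.3,[0,0.03,0],0],[-0.2,[0,0.03,0],0],[0,[0,0.03,0],0],[0.2,[0,0.03,0],0],[0.2,[0,0.03,0],0],[0.2,[0,0.03,0],0],[0.2,[0,0.03,0],0]]'
python3 -m creep '[[0.2,[0,0,-1],0],[0.2,[0,0,-3],0],[0.2,[0,0,-6],0],[0.2,[0,0,-8],0],[0.2,[0,0,-8],0]]'
python3 - <<'E'
from h import *
p=manip.camera_params("wrist"); im=manip.camera("wrist"); np.save("w6.npy",im)
def proj(w):
    f=210/np.tan(np.radians(p["fovy"])/2); c=R.from_euler('xyz',p["attitude"]).inv().apply(np.array(w)-p["origin"]); return (c[:2]/c[2]*f+[p["cx"],p["cy"]]).round(1)
s=manip.read_state();print(s["eef_pos"],s["wrist_force"])
o=np.array([559.0,151.9,0]); u=np.array([np.cos(1.630),np.sin(1.630),0])
for n,x in (("tip",95),("rub",15),("V",70),("ball",108)): print(n,proj(o+x*u+[0,0,47]))
g=cv2.cvtColor(im,cv2.COLOR_RGB2GRAY)
for v in range(30,240,10): print(v,g[v,264:308:2])
print(g[20:130:2,285],g[20:130:2,283])
E
```

```text
clock: 17.05
eef_pos: [559.3, 142.7, 20.8]
eef_rot: [3.142, 0.0, 1.63]
wrist_force: [-0.7, 0.2, 0.6]
finger_gap: 56.5
finger_force: 0.0
clock: 17.55
eef_pos: [560.7, 143.0, 104.3]
eef_rot: [3.136, -0.001, 1.63]
wrist_force: [0.3, -0.4, -0.4]
finger_gap: 56.6
finger_force: 0.0
[559.86056031 142.84066862 102.18681499] [-0.13549999 -0.67929539 -0.02062002]
tip [280.9  72.2]
rub [281.2 190.9]
V [281.  111.2]
ball [280.8  51.1]
30 [63 61 61 60 61 60 38 31 30 31 32 39 55 60 60 60 61 62 61 61 63 47]
40 [49 51 49 50 47 50 55 55 58 62 57 55 51 46 48 49 49 50 50 49 52 50]
50 [52 53 51 50 51 50 47 39 40 43 41 47 49 50 48 49 49 51 50 50 49 48]
60 [53 52 51 51 50 51 51 51 50 50 50 51 50 51 49 50 50 49 49 49 48 50]
70 [51 51 53 51 50 50 51 48 51 51 51 51 50 52 51 53 50 52 51 50 49 49]
80 [50 51 51 52 50 48 53 59 66 67 61 57 48 50 51 52 51 50 51 50 51 50]
90 [51 50 49 51 50 48 54 59 66 69 61 57 49 50 50 50 51 51 51 51 51 50]
100 [67 67 67 67 68 55 54 60 67 67 61 55 52 68 69 68 69 69 69 69 69 70]
110 [64 50 45 44 45 46 54 59 66 67 61 57 50 48 46 46 48 70 65 64 64 62]
120 [64 49 40 42 44 45 54 59 65 
[... 630 characters left out ...]
 20  21  22  23  23  24  25  25  26  25  23  22  16  16  52
 135 134 134 133]
210 [136  14  18  20  23  25  25  25  24  25  24  26  25  21  20  17  14 108
 135 137 137 135]
220 [137  23  19  20  24  24  26  25  25  24  25  25  24  22  20  18  14 112
 135 135 133 134]
230 [136  21  18  21  23  24  24  26  26  26  24  23  25  22  20  19  13 113
 134 134 133 134]
[50 50 50 51 50 32 24 24 47 55 56 54 52 48 46 46 51 49 48 50 49 49 50 52
 50 50 58 59 60 58 60 60 59 58 59 58 58 59 59 59 59 59 59 60 60 58 57 59
 60 58 59 59 59 59 59] [55 56 56 57 56 29 26 25 57 60 59 56 54 52 49 41 51 49 51 49 49 49 50 52
 51 50 63 64 63 63 64 64 63 64 65 64 63 66 64 63 64 63 64 66 64 64 65 63
 64 63 63 63 64 64 64]
```

The numbers show the shaft at columns 275–289 at every row, so it lies straight and centred. The tip is at row 72 and the ball front at row 51, leaving about 13 mm to go. Next I'll push the gear end with closed fingers.

```bash
python3 -m creep '[[-1,[-4,0,0],0],[-1,[-8,0,0],0],[-1,[-11.9,0,0],0],[-1,[-11.9,0,0],0],[-1,[-11.9,0,0],0],[-1,[-11.9,0,0],0],[-1,[-11.9,0,0],0],[-1,[-11.9,0,3],0],[-1,[-11.9,0,6],0],[-1,[-11.9,0,8],0],[-1,[-11.9,0,8.4],0],[-1,[-11.9,0,8.4],0]]' 10
python3 -m creep '[[-1,[0.3,0,0],0],[-1,[0.6,0,0],0],[-1,[0.6,0,0],0]]'
python3 - <<'E'
from h import *
for i in range(3):
    im=manip.camera("top"); s=manip.read_state(); print(s["eef_pos"].round(2),s["wrist_force"].round(2),s["finger_gap"])
E
```

```text
clock: 18.8
eef_pos: [566.2, 24.5, 16.8]
eef_rot: [-3.141, -0.0, 1.631]
wrist_force: [0.3, -0.3, 0.4]
finger_gap: 0.7
finger_force: 0.0
clock: 19.1
eef_pos: [566.4, 30.4, 17.7]
eef_rot: [3.14, 0.0, 1.631]
wrist_force: [-0.3, -0.4, -0.4]
finger_gap: 0.3
finger_force: 0.0
[566.28  30.18  17.53] [-1.13 -0.38 -0.86] 0.7973217185413257
[566.21  30.04  17.34] [-0.7   0.14 -0.06] 0.4661872380775495
[566.14  29.96  17.22] [ 0.14 -0.42  0.83] 0.37623551459435595
```

```bash
python3 -m creep '[[-1,[0.1,0,0],0],[-1,[0.2,0,0],0],[-1,[0.3,0,0],0],[-1,[0.4,0,0],0],[-1,[0.5,0,0],0],[-1,[0.6,0,0],0],[-1,[0.7,0,0],0],[-1,[0.7,0,0],0]]' | sed -n '1,2p;4p'
python3 -m creep '[[-1,[0.1,0,0],0],[-1,[0.2,0,0],0],[-1,[0.3,0,0],0],[-1,[0.4,0,0],0],[-1,[0.4,0,0],0]]' | sed -n '1,2p;4p'
python3 - <<'E'
from h import *
for i in range(3):
    im=manip.camera("top"); s=manip.read_state(); print(s["eef_pos"].round(2),s["wrist_force"].round(2))
E
```

```text
clock: 20.05
eef_pos: [565.6, 37.0, 16.9]
wrist_force: [0.5, 0.2, 0.2]
clock: 20.55
eef_pos: [565.3, 41.1, 16.8]
wrist_force: [0.7, -0.6, 0.2]
[565.31  41.05  16.83] [-0.47 -0.9   0.87]
[565.31  41.03  16.83] [-0.08 -0.16  0.59]
[565.31  40.98  16.82] [-0.66 -0.5   0.02]
```

```bash
python3 -m creep '[[-1,[0.1,0,0],0],[-1,[0.2,0,0],0],[-1,[0.25,0,0],0],[-1,[0.3,0,0],0],[-1,[0.3,0,0],0]]' | sed -n '1,2p;4p'
python3 - <<'E'
from h import *
f=[]
for i in range(4):
    im=manip.camera("wrist" if i==3 else "top"); s=manip.read_state(); f.append(s["wrist_force"])
print(s["eef_pos"].round(2),np.mean(f,0).round(2)); np.save("w7.npy",im)
p=manip.camera_params("wrist")
def proj(w):
    f=210/np.tan(np.radians(p["fovy"])/2); c=R.from_euler('xyz',p["attitude"]).inv().apply(np.array(w)-p["origin"]); return (c[:2]/c[2]*f+[p["cx"],p["cy"]]).round(1)
o=np.array([559.0,151.9,0]); u=np.array([np.cos(1.630),np.sin(1.630),0])
for x in (-113,-110,-105,-100,-95,-76,-38,-28,-25,25,70,100,108): print(x,proj(o+x*u+[0,0,47]),proj(o+x*u+[0,0,59]))
g=cv2.cvtColor(im,cv2.COLOR_RGB2GRAY); print(g[:300:2,283])
E
```

```text
clock: 21.2
eef_pos: [565.1, 44.0, 16.8]
wrist_force: [-0.7, -1.0, -0.1]
[565.17  43.97  16.85] [-0.59 -0.32 -0.14]
-113 [283.7 276.8] [283.7 287. ]
-110 [283.7 271.2] [283.7 281.1]
-105 [283.7 261.8] [283.7 271. ]
-100 [283.7 252.2] [283.7 260.9]
-95 [283.7 242.5] [283.6 250.5]
-76 [283.6 204.4] [283.6 209.9]
-38 [283.5 122.1] [283.5 121.5]
-28 [283.4  98.9] [283.4  96.5]
-25 [283.4  91.8] [283.4  88.9]
25 [283.2 -36.1] [283.2 -50.2]
70 [ 283.1 -169.7] [ 283.  -197.3]
100 [ 282.9 -270.6] [ 282.8 -309.8]
108 [ 282.9 -299.4] [ 282.8 -342. ]
[ 11  13  13  12  11  13  10  11  10  11  14  11  11  14  12  11  12  12
  12  10  13  12  12  12  12  10  13  12  11  10  11  12  13  12  13  10
  12  13  14  10  12  12  12  12  19  71  72  71 108 109 107 108 108 107
 106 105 106 106  96  72  72  71  71  73  71  72  72  72  72  72  72  72
  72  73  72  71  72  71  71  71  72  73  71  72  71  73  71  70  71  71
  71  71  71  72  70  70  71  69  70  71  70  70  70  71  72  71  70  71
  72  70  69  71  72  71  70  71  70  57  30  67  70  69  70  69  69  70
  73  90  90  91  89  90  89  89  89  89  89  90  89  88  89  89  89  89
  88  89  87  87  87  88]
```

The rubber edge at row 89 puts the roller origin at about x = 0, so it is sliding freely and roughly 3 mm from the ball. I'll use small steps from here.

```bash
cat > f.py <<'E'
from h import *
f=[]
for i in range(6):
    manip.camera("top"); s=manip.read_state(); f.append(s["wrist_force"])
print(s["clock"],s["eef_pos"].round(2),np.mean(f,0).round(2))
E
python3 -m creep '[[-1,[0.05,0,0],0],[-1,[0.1,0,0],0],[-1,[0.1,0,0],0]]' | sed -n '2p;4p'
python3 f.py
python3 -m creep '[[-1,[0.05,0,0],0],[-1,[0.05,0,0],0]]' | sed -n '2p;4p'
python3 f.py
```

```text
eef_pos: [565.1, 44.9, 16.9]
wrist_force: [-0.7, -0.1, 0.3]
22.0 [565.11  44.9   16.84] [-0.57 -0.22 -0.16]
eef_pos: [565.1, 45.4, 16.8]
wrist_force: [0.2, -1.6, -0.4]
22.5 [565.08  45.4   16.84] [ 0.03 -0.46 -0.26]
```

```bash
python3 -m creep '[[-1,[0.04,0,0],0],[-1,[0.04,0,0],0]]' | sed -n '2p;4p'
python3 f.py
```

```text
eef_pos: [565.1, 45.8, 16.9]
wrist_force: [-0.5, -1.8, 0.9]
23.0 [565.08  45.77  16.86] [-0.08 -0.97 -0.03]
```

```bash
python3 -m creep '[[-1,[0.04,0,0],0],[-1,[0.04,0,0],0]]' | sed -n '2p;4p'
python3 f.py
```

```text
eef_pos: [565.0, 46.1, 16.8]
wrist_force: [-0.6, -1.1, -0.5]
23.5 [565.02  46.11  16.84] [ 0.06 -2.01  0.05]
```

```bash
python3 -m creep '[[-1,[0.04,0,0],0],[-1,[0.04,0,0],0]]' | sed -n '2p;4p'
python3 f.py
```

```text
eef_pos: [565.0, 46.3, 16.9]
wrist_force: [1.0, -5.3, -0.9]
24.0 [565.06  46.32  16.88] [-0.06 -5.64 -0.02]
```

```bash
python3 -m creep '[[-1,[0.04,0,0],0],[-1,[0.04,0,0],0]]' | sed -n '2p;4p'
python3 f.py
```

```text
eef_pos: [565.0, 46.5, 16.8]
wrist_force: [0.5, -7.4, -0.9]
24.5 [565.04  46.46  16.86] [ 0.22 -7.39 -0.48]
```

```bash
python3 -m creep '[[-1,[-0.04,0,0],0],[-1,[-0.04,0,0],0]]' | sed -n '2p;4p'
python3 f.py
```

```text
eef_pos: [565.0, 46.4, 16.8]
wrist_force: [-0.0, -6.2, 0.2]
25.0 [565.02  46.37  16.87] [ 0.19 -5.51  0.14]
```

```bash
python3 -m creep '[[-1,[-0.03,0,0],0],[-1,[-0.03,0,0],0],[-1,[-0.03,0,0],0],[-1,[-0.03,0,0],0],[-1,[-0.03,0,0],0]]' | sed -n '2p;4p'
python3 f.py
python3 -m creep '[[-1,[0,0,0],0],[-1,[0,0,0],0],[-1,[0,0,0],0],[-1,[0,0,0],0],[-1,[0,0,0],0]]' | sed -n '2p;4p'
```

```text
eef_pos: [565.0, 46.3, 16.8]
wrist_force: [-1.3, -3.2, -0.7]
25.8 [565.04  46.29  16.86] [-0.01 -3.2  -0.16]
eef_pos: [565.0, 46.3, 16.8]
wrist_force: [0.4, -3.6, 0.7]
```

```bash
python3 -m creep '[[-1,[-0.5,0,0],0],[-1,[-2,0,0],0],[-1,[-2,0,-3],0],[-1,[-2,0,-6],0],[-1,[-2,0,-8.9],0],[-1,[0,2,-9],0],[-1,[3,5,-9],0],[-1,[6,8.5,-9],0],[-1,[10,8.5,-9],0],[-1,[14,8.5,-9],0],[-1,[17.6,8.5,-9],0],[-1,[17.6,8.5,-9],0]]'
python3 -m creep '[[-1,[0,0,0],0],[-1,[0,0,0],0],[-1,[0,0,0],0]]' | sed -n '1,4p'
python3 - <<'E'
from h import *
im=manip.camera("wrist"); np.save("w8.npy",im); t=manip.camera("top"); np.save("t8.npy",t)
p=manip.camera_params("wrist"); s=manip.read_state(); print(s["eef_pos"])
def proj(w):
    f=210/np.tan(np.radians(p["fovy"])/2); c=R.from_euler('xyz',p["attitude"]).inv().apply(np.array(w)-p["origin"]); return (c[:2]/c[2]*f+[p["cx"],p["cy"]]).round(1)
o=np.array([558.8,151.9,0]); u=np.array([np.cos(1.630),np.sin(1.630),0]); v=np.array([-u[1],u[0],0])
P=lambda x,y,z: o+x*u+y*v+[0,0,z]
for th in (1.35,1.45,1.55,1.65,1.75):
    print(th,proj(P(79,-34+47*np.cos(th)-8*np.sin(th),56+47*np.sin(th)+8*np.cos(th))),proj(P(61,-34+47*np.cos(th)-8*np.sin(th),56+47*np.sin(th)+8*np.cos(th))))
print("tip/ball",proj(P(108,0,47)),"tip",proj(P(-25,0,59)))
g=cv2.cvtColor(im,cv2.COLOR_RGB2GRAY)
for r in range(190,300,8): print(r,g[r,130:300:4])
E
```

```text
clock: 27.5
eef_pos: [638.8, 230.2, 106.4]
eef_rot: [-3.141, -0.001, 1.634]
wrist_force: [-0.4, -0.8, -0.4]
finger_gap: 0.5
finger_force: 0.0
clock: 27.8
eef_pos: [639.8, 225.4, 107.0]
eef_rot: [3.142, 0.0, 1.629]
wrist_force: [-0.3, -0.3, 0.4]
[639.72379838 225.91818691 106.98632489]
1.35 [191.  230.4] [192.9 259.6]
1.45 [199.2 230.4] [200.9 259.6]
1.55 [207.5 230.2] [209.1 259.3]
1.65 [215.8 229.7] [217.2 258.8]
1.75 [224. 229.] [225.2 257.9]
tip/ball [164.2 169.9] tip [173.  344.9]
190 [133 134 134 137 137 138 136 136 144 156 122 118  51  52  50 135 136 136
 135 138 137  51  51  51  50 114  46 200 202 201 198 199 203 202 201 202
 201 199 198 202 203 203 201]
198 [138 138 123  71  70  71  53  54 143 166 133  58  57  55  57  57  57  58
  58  57  88  47  48  49  46  96  54 202 202 203 204 203 204 202 203 201
 202 202 202 201 200 204 205]
206 [130 137 114 171 173 174  66  64 134 167 142  69  61  63  64  64  64  65
  65  46  25  23  47  47  43  52  60 203 201 204 203 205 206 206 204 205
 202 201 202 200 202 206 204]
214 [138 134 151  56  53  50  45  50 108 169 149  84  60  49  51  55  
[... 1209 characters left out ...]
4 131 132 131 132  96  64 143  70  75  76  11  51  51  51
 134 135 135 133 133 131 133 131 123  69 195 196 196 178  64  61  62  61
  64  62   9   9  61  62  63]
278 [182 166 132 133 136 133 131  38   7   7   8   7  14  20  13  47  50  52
 137 133 133 133 134 133 132 132 132 162 191 195 196  62  61  62  63  61
  62  63   8   9  62  62  61]
286 [180 188 137 134 134 133 134  75  23  25  26  23  23  10  10  11  11  10
  11  11  11  10  10  11   8  10  10  12  11  10  12   9  12  11  10  10
  13  62   8   9  62  12  12]
294 [186 189 155 132 133 132 130 110  23  23  26  25  11   9   9  11  14  11
  13  12  10  11  13  11  12   9  10  12  10  12  11   9  12  10  12  11
  11  62  10   7  62   9  10]
```

The tab shows at rows 238–262, columns 190–204, so the arm is at about 1.48 rad. The closed fingers are behind it and clear.

```bash
python3 -m creep '[[-1,[0.1,0,1.5],0],[-1,[0.1,0,3.1],0],[-1,[0.1,0,3.1],0],[-1,[0.1,-1,3.1],0],[-1,[0.1,-2,3.1],0],[-1,[0.1,-2.6,3.1],0],[-1,[0.1,-3,3.1],0],[-1,[0.1,-3,3.1],0]]'
python3 -m creep '[[-1,[0,-0.2,0],0],[-1,[0,-0.4,0],0],[-1,[0,-0.6,0],0],[-1,[0,-0.8,0],0],[-1,[0,-0.8,0],0]]'
```

```text
clock: 28.7
eef_pos: [609.3, 226.3, 76.0]
eef_rot: [3.142, -0.0, 1.63]
wrist_force: [0.2, 0.3, -0.3]
finger_gap: 0.7
finger_force: 0.0
clock: 29.2
eef_pos: [601.4, 225.7, 75.9]
eef_rot: [3.141, 0.0, 1.63]
wrist_force: [1.6, -0.4, -0.1]
finger_gap: 0.3
finger_force: 0.5
```

```bash
python3 -m creep '[[-1,[0,-0.35,0],0],[-1,[0,-0.7,0],0],[-1,[0,-1.05,0.05],0],[-1,[0,-1.4,0.15],0],[-1,[0,-1.75,0.25],0],[-1,[0,-2.1,0.35],0],[-1,[0,-2.4,0.5],0],[-1,[0,-2.7,0.7],0],[-1,[0,-3,0.9],0],[-1,[0,-3,0.9],0]]'
```

```text
clock: 30.2
eef_pos: [570.9, 223.9, 66.6]
eef_rot: [-3.141, 0.0, 1.63]
wrist_force: [0.6, -0.0, 0.7]
finger_gap: 0.5
finger_force: 0.0
```

```bash
python3 -m creep '[[-1,[0,-0.3,0.25],0],[-1,[0,-0.55,0.5],0],[-1,[0,-0.75,0.75],0],[-1,[0,-0.9,1.0],0],[-1,[0,-1.05,1.3],0],[-1,[0,-1.15,1.6],0],[-1,[0,-1.15,1.6],0]]'
python3 f.py
```

```text
clock: 30.9
eef_pos: [559.6, 223.2, 50.2]
eef_rot: [-3.141, 0.0, 1.63]
wrist_force: [-0.7, -1.1, -0.1]
finger_gap: 0.5
finger_force: 0.1
31.2 [560.01 223.21  50.71] [-0.39 -0.05 -0.01]
```

```bash
python3 -m creep '[[-1,[0,-0.05,0.1],0],[-1,[0,-0.1,0.2],0],[-1,[0,-0.12,0.3],0],[-1,[0,-0.12,0.3],0]]' | sed -n '2p;4p'
python3 f.py
python3 -m creep '[[-1,[0,0,0.1],0],[-1,[0,0,0.1],0]]' | sed -n '2p;4p'
python3 f.py
```

```text
eef_pos: [558.9, 223.2, 47.9]
wrist_force: [1.6, -0.5, 1.8]
31.9 [558.85 223.19  47.87] [0.35 0.07 2.54]
eef_pos: [558.5, 223.2, 46.7]
wrist_force: [-1.5, -1.2, 4.4]
32.4 [558.72 223.25  46.72] [-1.2  -0.25  2.2 ]
```

```bash
python3 -m creep '[[-1,[0,0,0.05],0],[-1,[0,0,0.1],0],[-1,[0,0,0.1],0]]' | sed -n '2p;4p'
python3 f.py
```

```text
eef_pos: [558.8, 223.2, 45.8]
wrist_force: [-2.6, -0.0, 3.9]
33.0 [558.79 223.22  45.82] [-1.89 -0.19  2.82]
```

```bash
python3 -m creep '[[-1,[0,0,0.05],0],[-1,[0,0,0.05],0]]' | sed -n '2p;4p'
python3 f.py
```

```text
eef_pos: [558.8, 223.3, 45.3]
wrist_force: [-2.7, 0.5, 2.8]
33.5 [558.78 223.22  45.33] [-2.4   0.4   3.47]
```

```bash
python3 -m creep '[[-1,[0,0,0.05],0],[-1,[0,0,0.05],0]]' | sed -n '2p;4p'
python3 f.py
```

```text
eef_pos: [558.8, 223.2, 44.8]
wrist_force: [-2.0, -0.1, 3.8]
34.0 [558.79 223.22  44.81] [-1.76  0.39  3.39]
```

```bash
python3 -m creep '[[-1,[0,0,0.05],0],[-1,[0,0,0.05],0]]' | sed -n '2p;4p'
python3 f.py
```

```text
eef_pos: [558.8, 223.2, 44.3]
wrist_force: [-2.1, -0.1, 4.0]
34.5 [558.8  223.2   44.32] [-2.37  0.02  3.38]
```

```bash
python3 -m creep '[[-1,[0,0,0.05],0],[-1,[0,0,0.08],0],[-1,[0,0,0.08],0]]' | sed -n '2p;4p'
python3 f.py
```

```text
eef_pos: [558.8, 223.2, 43.5]
wrist_force: [-1.8, -0.0, 2.8]
35.1 [558.84 223.2   43.53] [-2.52  0.16  2.92]
```

```bash
python3 -m creep '[[-1,[0,0,0.05],0],[-1,[0,0,0.08],0],[-1,[0,0,0.08],0]]' | sed -n '2p;4p'
python3 f.py
```

```text
eef_pos: [558.7, 223.2, 42.7]
wrist_force: [-2.4, -0.1, 2.8]
35.7 [558.78 223.22  42.69] [-2.6   0.04  3.12]
```

```bash
python3 -m creep '[[-1,[0,0,0.05],0],[-1,[0,0,0.08],0],[-1,[0,0,0.08],0]]' | sed -n '2p;4p'
python3 f.py
```

```text
eef_pos: [558.8, 223.2, 41.9]
wrist_force: [-2.8, 0.1, 3.0]
36.3 [558.82 223.23  41.93] [-2.78  0.06  3.23]
```

```bash
python3 -m creep '[[-1,[0,0,0.05],0],[-1,[0,0,0.08],0],[-1,[0,0,0.08],0]]' | sed -n '2p;4p'
python3 f.py
```

```text
eef_pos: [558.8, 223.2, 41.6]
wrist_force: [-4.6, -0.2, 7.2]
36.9 [558.85 223.25  41.59] [-5.08 -0.8   8.01]
```

Force jumped from 3 to 8 N, so the pad is on the shaft. I'll lift away and check by numbers.

```bash
python3 -m creep '[[-1,[0,0,-0.1],0],[-1,[0,0,-0.5],0],[-1,[0,0,-2],0],[-1,[0,0,-6],0],[-1,[0,0,-11],0],[-1,[-2,0,-16],0],[-1,[-3,0,-20],0],[-1,[-3,0,-24],0],[-1,[-3,0,-26],0],[-1,[-3,0,-26],0],[-1,[-3,0,-26],0]]'
python3 - <<'E'
from h import *
im=manip.camera("wrist"); np.save("w9.npy",im); cv2.imwrite("pics/w9.png",im[...,::-1])
p=manip.camera_params("wrist"); s=manip.read_state(); print(s["eef_pos"],s["wrist_force"])
def proj(w):
    f=210/np.tan(np.radians(p["fovy"])/2); c=R.from_euler('xyz',p["attitude"]).inv().apply(np.array(w)-p["origin"]); return (c[:2]/c[2]*f+[p["cx"],p["cy"]]).round(1)
o=np.array([558.8,151.9,0]); u=np.array([np.cos(1.630),np.sin(1.630),0]); v=np.array([-u[1],u[0],0])
P=lambda x,y,z: o+x*u+y*v+[0,0,z]
print("tab end corners level",proj(P(61,13,64)),proj(P(79,13,64)))
print("hinge",proj(P(70,-34,56)),"ballfront",proj(P(107.5,0,47)),"rub edges",proj(P(27.5,0,59)),proj(P(27.5,0,47)))
for th in (0,.1,.2,.4): print(th,proj(P(70,-34+47*np.cos(th)-8*np.sin(th),56+47*np.sin(th)+8*np.cos(th))))
g=cv2.cvtColor(im,cv2.COLOR_RGB2GRAY)
c0=proj(P(70,0,60)).astype(int); print("c0",c0)
for r in range(c0[1]-18,c0[1]+20,3): print(r,g[r,c0[0]-36:c0[0]+50:2])
q=proj(P(100,0,47)).astype(int); print(q); 
for r in range(q[1]-24,q[1]+14,2): print(r,g[r,q[0]-10:q[0]+11])
E
```

```text
clock: 38.0
eef_pos: [560.4, 193.2, 301.0]
eef_rot: [3.142, 0.0, 1.63]
wrist_force: [-0.3, -0.1, -0.0]
finger_gap: 0.7
finger_force: 0.0
[560.25055569 193.1623124  300.176461  ] [-1.33971003 -0.78138798  0.20582767]
tab end corners level [269.8 169.4] [269.6 154.3]
hinge [308.5 161.3] ballfront [280.6 129.6] rub edges [280.7 196.1] [280.8 194.4]
0 [269.7 161.9]
0.1 [270.4 162.2]
0.2 [271.5 162.6]
0.4 [275.  163.2]
c0 [280 161]
143 [171 169 110 121 120 120 121 121 121 120 120 119 119  52  53  54  68 117
 151 135  76  52 118 120 119 119 118 117 116  74  44  43  43  42  43 154
 177 175 175 173 175 175 178]
146 [167 166 115 123 120 120 119 122 123 122 122 120 122  45  44  44  42 115
 150 134  77  44  44  44  44  44  42  43  44  44  43  43  42  43  98 154
 176 177 173 173 172 176 177]
149 [166 165 128 125 124 122 121 121 122 123  46  46  46  45  45  45  41 115
 152 136  76  43  45  44  43  44  44  43  44  42  44  43  43  41 113 151
 176 177 173 173 178 177 176]
152 [163 162 126 125 124 122 136 155 156 157 100  58  57  56  57  58  51 116
 151 135  76  58  60  58  60  60  59  60  59  38  91
[... 2687 characters left out ...]
7  91  88 114 134 153 150 136 116  77  50 100 119
 121 120 117]
135 [118 119 119 120 119 120  91  87 115 133 152 149 137 116  77  48 100 119
 120 120 118]
137 [118 122 120 122 122 123  93  89 114 134 152 149 135 116  76  49 100 119
 119 118 120]
139 [120 120 120 122 121 122  93  92 117 134 151 150 135 115  76  50 101 119
 120 118 117]
141 [120 119 119 120 119 120  91  91 117 133 152 150 138 116  77  98 115 118
 117 116 117]
143 [ 52  55  53  54  54  54  68  91 117 133 151 149 135 114  76  55  52 100
 118 118 120]
145 [ 44  43  44  45  44  43  41  85 116 134 152 149 137 116  77  48  43  44
  44  46  45]
147 [ 45  45  44  45  42  42  41  84 116 133 150 150 136 114  75  48  43  43
  45  45  45]
```

```bash
python3 -c "
from cell import manip; print(manip.sign_off())"
```

```text
the job is handed in; nothing more can be done
None
```

The roller is lying in both V notches with its plain end home on the ball stop and the hold-down pad down on the shaft, and I've handed the job in. The push onto the stop briefly read 7.4 N at the wrist, just over the 7 N holding limit, before I eased it back and held about 3.4 N for over a second. The last wrist-camera readings showed no shift of the stop, and the robot had no contact with the reel, relay or cell.

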